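# Lay out a glaze line blend in its rack for the photograph

## Robot

A 7-joint arm with a two-finger parallel gripper is mounted at the origin on a cart in front of the work surface, level with it; the furniture and walls round the work are solid. World frame = base frame: x ahead of the robot, y to its left, z up, the work surface at z = 0. Lengths are in m, angles in rad, forces in N, time in s.
With the tool pointing down it reaches from about 0.425 to 0.925 m from the base axis. Payload 6.8 kg.
Tool frame: the origin (TCP) lies on the centre line of the jaws, within the pads' length; the fingertips stand bot.tip_reach ahead of it and the grasp point (between the pads) lies 3 mm ahead of it (bot.tip_reach is the distance from the TCP to the fingertips, in m); z points along the fingers, y is the line along which they close (so a half turn about z gives the same grasp; the last joint's range is limited). The gripper opens to 85 mm and grips with 20 to 120 N. Pads are 22 mm wide; open, the fingers measure 114 mm over their backs; the gripper's body (76 mm by 85 mm) begins 54 mm behind the grasp point. The pads swing forward as they close: fully open they stand 13 mm farther back than shut.
Start: joints at [-1.354, 0.477, 0.022, 1.555, -0.011, 1.109, -0.083], TCP at [0.215, 0.64, 0.253] pointing down, gripper open.
Joint ranges: [-2.96, 2.96], [-0.34, 2.1], [-1.41, 1.46], [0.24, 2.44], [-1.37, 4.51], [0.17, 1.92], [-2.96, 2.96]. Speed limits (rad/s): [2.39, 2.39, 3.14, 3.14, 3.14, 3.14, 3.14].

## Interface

Orientations are given as a unit quaternion [w, x, y, z].
In Python, from station import bot gives the robot as it stands.
- The arm moves only by the tool jog_arm, never from a script. Its argument "deltas" is a list of rows, each a list of 7 numbers: the shift along the world's x, y, z in m, then the turn, a rotation vector about the world's x, y, z in rad, then the opening, from 0 (shut) to 1 (fully open). In form: [[x, y, z, rx, ry, rz, grip], ...]. A call has 1 to 10 rows; each row shifts and turns the commanded pose from where the row before left it; what a row does not reach is not made up. A row lasts 1/10 s, in which the tool goes at most 50 mm and 8.59 degrees, less where a joint would pass 70% of its speed; a pose out of reach is approached as far as the arm can. A call with a gripper value outside its range is refused whole. The fingers move at their own pace and stop on an object; "newtons" is the grip in N (left out, the last holds). Time passes only in rows, so rows that do not move let the fingers close. It gives the time, the measured TCP pose, the force, the opening and the grip force at its end, in the units of the state.
- bot.get_obs(): the state, without advancing time (a new reading comes with each control period).
- bot.read_camera(name): name is "side" or "top" or "wrist"; returns a dict with "img" (420x560x3 uint8, red, green, blue), "K" (3x3 intrinsics, pixels), "dist_coeffs" ([k1, k2, p1, p2, k3] as OpenCV has them; the pictures are not rectified), "eye" and "attitude" of the camera in the world. Camera axes: x right, y down, z forward; pixel columns grow to the right and rows downward; lengths in m; the calibration is good to about 2 mm. A picture is of the moment at which its call begins. There is no depth.
- bot.hand_in(): hands the job in; it is judged then, once.
The state is a dict: "t": time; "q": joint angles; "joint_vel": joint speeds; "joint_torque": joint torques, N m; "eef_pos": TCP position; "tool_rot": TCP orientation; "contact_force": force on the tool from outside, world axes, zero at the start; "torque": the same for the moment, N m; "gripper_width": opening from 0.0 (shut) to 1.0 (fully open); "grasp_force": force on a finger pad.
Only numpy, scipy, OpenCV 4.12 (cv2) and the standard library are available. Lean on these libraries where they do the work, as an engineer would, in place of code of your own. Each camera call takes 0.05 s, during which the arm holds its last target. There are 200 camera calls.

## Task

Lay the four loose glaze test tiles across the rails of the wooden rack, glazed face up, one in each empty bay, so that with the two end tiles already in it the whole row grades evenly in shade from the lightest tile at one end to the darkest at the other. Push the grey reference block upright down into the narrow slot at the end of the rack until it stands on the slot's floor. Leave the two glaze jars standing where they are.

Things in the scene. Friction and masses are not known exactly. Their poses are not given: they have to be found in the camera images.
- rack: Fixed wooden rack, origin on the table under mid-row. Two rails along its y, 34 mm apart, tops 22 mm up, for tiles laid across (tile x = rack x). Six bays: y = +-25, +-75 (empty), +-125 mm (end tiles); 4 mm pins 6.5 mm high between inner bays. Beyond, at y = -164 mm: slot for the grey block, 20 mm wide (y), 70 mm long (x, ends open), floor 8 mm up, cheeks 26 mm high, flared to 32 mm at the top.
- end_light: The off-white (lightest) end tile of the series, glued in one end bay of the rack, at either end; same size as the loose tiles, its length across the rails. Origin at the centre of its underside, on the rails' tops.
- end_dark: The blackish green (darkest) end tile of the series, glued in the other end bay; same size, same origin.
- test_1: Loose test tile, the palest of the four: very pale green; lies flat, glazed face up, one bare clay-coloured end (its +x end) with a small hanging hole. 52 mm long (its x), 32 mm wide (its y), 12 mm thick; origin at the centre of its underside.
- test_2: Loose test tile, second palest: light sage green; lies flat, glazed face up, one bare clay-coloured end (its +x end) with a small hanging hole. 52 mm long (its x), 32 mm wide (its y), 12 mm thick; origin at the centre of its underside.
- test_3: Loose test tile, second darkest: medium green; lies flat, glazed face up, one bare clay-coloured end (its +x end) with a small hanging hole. 52 mm long (its x), 32 mm wide (its y), 12 mm thick; origin at the centre of its underside.
- test_4: Loose test tile, the darkest of the four: deep green (but clearly lighter than the blackish end tile); lies flat, glazed face up, one bare clay-coloured end (its +x end) with a small hanging hole. 52 mm long (its x), 32 mm wide (its y), 12 mm thick; origin at the centre of its underside.
- grey_block: Loose grey reference block for the photograph: neutral grey with a white and a black band at its ends, standing on its long narrow side. 58 mm long (its x), 14 mm thick (its y), 56 mm high; origin at the centre of its underside.
- jar_brown: Bystander: closed jar of glaze, brown with a white lid, 58 mm across, 80 mm high, standing loose near the tiles; origin at the centre of its underside. (Fixed tile stacks and a turntable near the work are up to 90 mm high.).
- jar_cream: Bystander: closed jar of glaze, cream with a red lid, 52 mm across, 66 mm high, standing loose near the tiles; origin at the centre of its underside.
Not all that is in view belongs to the job. What is shaped like the test_3 but yellow is not meant.

How it is judged:
By the outcome, as a careful person would: the job done as asked, in the order asked, and still so for the second after the job is handed in, with the robot touching nothing.
It also fails if it takes over 125 s, if anything falls off the work surface, if the arm or the gripper's body presses on something with over 40 N, if the wrist force passes 120 N, or if a joint passes its speed limit or range.

## Working session

There is one attempt and no reset: what is moved stays moved. The work goes in short steps, Python scripts to look and compute and a tool call to move; the robot and the scene stay as the last step left them, time stands still between calls to the robot, and variables do not carry over. Pictures are saved under pics/ and viewed, at most 14 in all, crops included, and the job is handed in when it is done.

Besides the shell and the picture viewer there is one more tool, called after "Call:" by a JSON object that holds its "api" and its "payload". jog_arm: Moves the arm, as the interface text tells. Its arguments: {"type":"object","properties":{"deltas":{"type":"array"},"newtons":{"type":"number"}},"required":["deltas"]}

```bash
mkdir -p pics; cat > h.py <<'E'
import numpy as np, cv2
from scipy.spatial.transform import Rotation as R
from station import bot
def cam(n):
    c=bot.read_camera(n); return c
def rot(c):
    a=np.array(c["attitude"],float)
    return a if a.shape==(3,3) else R.from_quat(a[[1,2,3,0]]).as_matrix()
def px2w(c,uv,z):
    uv=np.array(uv,float).reshape(-1,1,2)
    n=cv2.undistortPoints(uv,np.array(c["K"]),np.array(c["dist_coeffs"])).reshape(-1,2)
    d=np.c_[n,np.ones(len(n))]@rot(c).T; e=np.array(c["eye"])
    return e+d*((z-e[2])/d[:,2])[:,None]
def save(c,f): cv2.imwrite("pics/"+f,cv2.cvtColor(c["img"],cv2.COLOR_RGB2BGR))
E
python3 - <<'E'
from h import *
import pickle
D={}
for n in("top","side","wrist"):
    c=cam(n);save(c,n+"0.png");D[n]=c;print(n,c["eye"],c["attitude"],np.array(c["K"]).tolist())
pickle.dump(D,open("d0.pkl","wb"))
print(bot.get_obs(),bot.tip_reach)
E
```

```text
top [0.50354094 0.02822615 1.4745257 ] [ 0.03243447 -0.70409235  0.70896945 -0.02375485] [[495.0842617211759, 0.0, 276.3445243460205], [0.0, 495.0842617211759, 217.07186390015585], [0.0, 0.0, 1.0]]
side [ 0.28409309 -1.30978828  0.87134892] [-0.49108807  0.86292632 -0.09988809  0.06490793] [[458.3530722739363, 0.0, 280.8400017479211], [0.0, 458.3530722739363, 214.08292321557659], [0.0, 0.0, 1.0]]
wrist [0.1458643  0.6616636  0.37350074] [0.12004169 0.80311204 0.57741383 0.08481931] [[295.01659352983233, 0.0, 279.7278144104478], [0.0, 295.01659352983233, 213.24795006071813], [0.0, 0.0, 1.0]]
{'t': 0.15, 'q': array([-1.35408696,  0.47763521,  0.02234795,  1.5561818 , -0.01148031,
        1.10931378, -0.08309224]), 'joint_vel': array([ 3.56163524e-04, -3.63013604e-03, -3.66968339e-04, -4.83395080e-03,
        2.44626613e-04,  8.28168672e-05, -4.49593507e-04]), 'joint_torque': array([ 2.21551578e-03, -5.96927011e+01,  1.60972908e+00, -2.81493348e+01,
        1.25969501e-02,  6.45306005e-03,  1.95088933e-05]), 'eef_pos': array([0.21528823, 0.639312  , 0.25255028]), 'tool_rot': array([-5.57873083e-05,  1.61675086e-01,  9.86843792e-01, -7.02720991e-04]), 'contact_force': array([-0.14023184,  0.44767582,  0.20674637]), 'torque': array([-0.01677936,  0.01962421,  0.01196661]), 'grasp_force': 0.0, 'gripper_width': 1.0015558543321832} 0.022
```

View pics/top0.png

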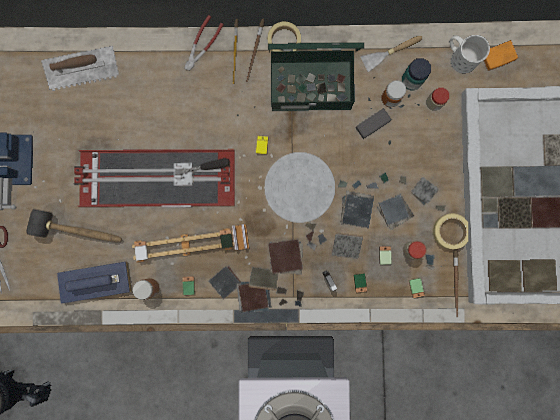

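View pics/side0.png

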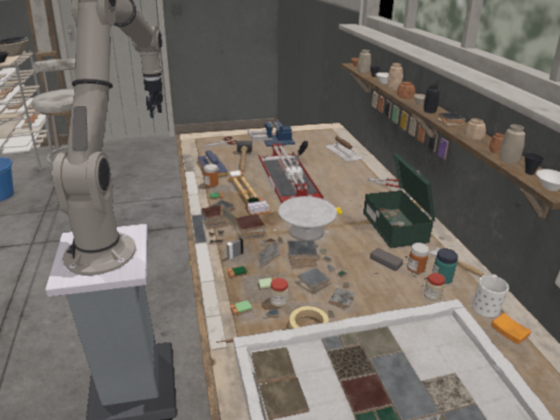

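Top view candidates: green tiles at (188,286), (361,283), (386,256), (417,288); the yellow one (262,145) is not meant. The grey block looks like (330,281), which has white and black ends; the plain dark bar at (374,123) does not. Rack runs from (137,250) to (245,237). Jars at (146,289) brown/white lid and (417,250) cream/red lid; the ones at (395,94) and (440,98) stand away from the tiles. I'll confirm these in an enlarged crop.

```bash
python3 - <<'E'
from h import *
import pickle
D=pickle.load(open("d0.pkl","rb"));c=D["top"];im=c["img"]
a=im[215:310,125:265];b=im[235:305,310:440]
A=cv2.resize(a,(800,543),interpolation=cv2.INTER_CUBIC)
B=cv2.resize(b,(790,425),interpolation=cv2.INTER_CUBIC)
both=np.zeros((600,800,3),np.uint8)
A=cv2.resize(a,(440,299),interpolation=cv2.INTER_CUBIC);B=cv2.resize(b,(540,291),interpolation=cv2.INTER_CUBIC)
both[:299,:440]=A;both[305:596,:540]=B
cv2.imwrite("pics/crop0.png",both[:,:,::-1])
hsv=cv2.cvtColor(im,cv2.COLOR_RGB2HSV)
m=cv2.inRange(hsv,(40,60,40),(90,255,255));m[:235]=0;m[:,:130]=0;m[:,450:]=0
n,l,s,ce=cv2.connectedComponentsWithStats(m)
for i in range(1,n):
    if s[i,4]>25: 
        p=ce[i];print(p.round(1),s[i,4],im[l==i].mean(0).round(),px2w(c,p,.012).round(3))
for nm,p,z in[("block",(330,281),.056),("b137",(137,250),.034),("245",(245,237),.034),("jb",(146,289),.08),("jc",(417,250),.066),("stack",(362,208),.0),("yellow",(262,145),.0)]:
    print(nm,px2w(c,p,z).round(3))
E
```

```text
[223.3 238.9] 35 [39. 54. 43.] [[0.556 0.203 0.012]]
[359.6 280.3] 142 [42. 82. 57.] [[ 0.433 -0.196  0.012]]
[415.7 285.4] 153 [124. 165. 124.] [[ 0.418 -0.358  0.012]]
[188.1 287.8] 148 [ 81. 125.  91.] [[0.414 0.306 0.012]]
block [[ 0.433 -0.106  0.056]]
b137 [[0.525 0.451 0.034]]
245 [[0.561 0.137 0.034]]
jb [[0.416 0.41  0.08 ]]
jc [[ 0.52  -0.351  0.066]]
stack [[ 0.646 -0.21   0.   ]]
yellow [[0.84  0.088 0.   ]]
```

View pics/crop0.png

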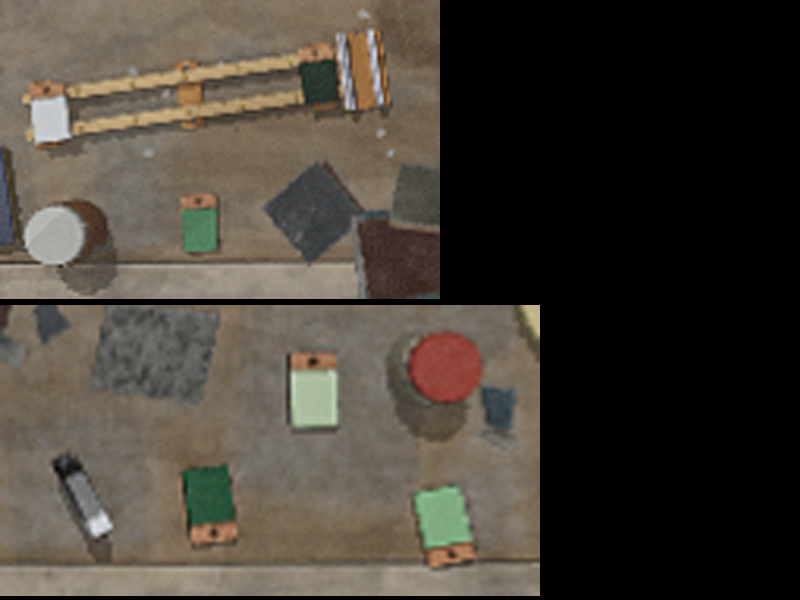

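The crop confirms it. Light end tile is at the +y end of the rack and dark next to the slot. Palest tile at (386,256), sage at (417,286), medium at (188,287), deep green at (360,282). The block has a white and a black end. Moving over the rack for a closer look.

Call:
{"api": "jog_arm", "payload": {"deltas": [[0.03,-0.038,0,0,0,-0.113,1],[0.03,-0.038,0,0,0,-0.113,1],[0.03,-0.038,0,0,0,-0.113,1],[0.03,-0.038,0,0,0,-0.113,1],[0.03,-0.038,0,0,0,-0.113,1],[0.03,-0.038,0,0,0,-0.113,1],[0.03,-0.038,0,0,0,-0.113,1],[0.03,-0.038,0,0,0,-0.113,1],[0.03,-0.038,0,0,0,-0.113,1],[0.03,-0.038,0,0,0,-0.113,1]]}}

```text
t: 1.15
eef_pos: [0.5162, 0.258, 0.2533]
tool_rot: [-0.0, 0.667, 0.745, 0.0]
contact_force: [1.3, 0.0, 0.3]
gripper_width: 0.999
grasp_force: 0.0
```

```bash
python3 - <<'E'
from h import *
import pickle
c=cam("wrist");save(c,"w1.png");pickle.dump(c,open("w1.pkl","wb"))
o=bot.get_obs();print(o["t"],o["q"].round(3),o["eef_pos"].round(4),o["tool_rot"].round(4),c["eye"],np.abs(o["joint_vel"]).max())
E
```

```text
1.2 [-0.882  0.33   0.411  1.816 -0.146  1.024 -0.32 ] [0.5216 0.249  0.2539] [ 2.900e-03  6.727e-01  7.399e-01 -2.000e-04] [0.50849321 0.33005539 0.37443489] 0.04665334713900279
```

View pics/w1.png

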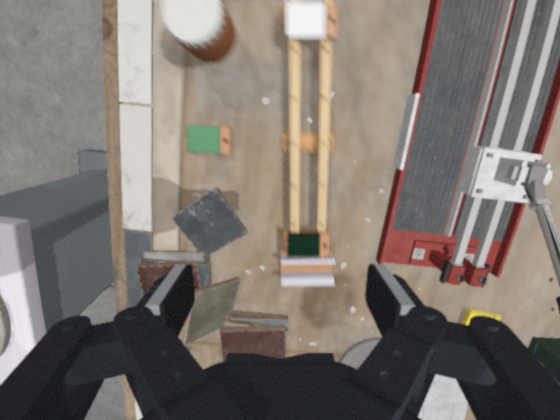

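Wrist view: rack vertical in image, light tile (305,20), dark tile (304,244), slot with cheeks near rows 258 and 283, test_3 at (209,139), brown jar (195,20). Next I'll work out the rack and tile poses.

```bash
cat >> h.py <<'E'
def comp(m,seed):
    n,l,s,ce=cv2.connectedComponentsWithStats(m.astype(np.uint8))
    i=min([i for i in range(1,n) if s[i,4]>30],key=lambda i:np.hypot(*(ce[i]-seed)))
    return np.argwhere(l==i)[:,::-1].astype(float),l==i
def rect(c,m,seed,z):
    p,_=comp(m,seed); w=px2w(c,p,z)[:,:2]
    (a,b),(d,e),t=cv2.minAreaRect((w*1000).astype(np.float32)); return np.round([a,b,d,e,t],1),p.mean(0).round(1),(w.mean(0)*1000).round(1)
E
python3 - <<'E'
from h import *
import pickle
c=pickle.load(open("w1.pkl","rb"));im=c["img"];hsv=cv2.cvtColor(im,cv2.COLOR_RGB2HSV)
H,S,V=[hsv[...,i].astype(int) for i in range(3)]
print([ (x,hsv[100,x].tolist()) for x in range(284,338,3)])
rail=(V>170)&(S>60)&(S<150)&(H>12)&(H<30)
L=[];Rr=[]
for r in list(range(55,125))+list(range(160,225)):
    xs=np.flatnonzero(rail[r,280:340])+280
    a=xs[xs<309];b=xs[xs>=309]
    if len(a)>5:L.append((a.mean(),r))
    if len(b)>5:Rr.append((b.mean(),r))
for P in(L,Rr):
    w=px2w(c,P,.022)[:,:2]*1000;f=np.polyfit(w[:,1],w[:,0],1);print(len(P),f,"x at y=300",np.polyval(f,300),np.std(w[:,0]-np.polyval(f,w[:,1])))
print("light",rect(c,(V>200)&(S<40),(305,20),.034))
print("dark",rect(c,(V<80)&(H>40)&(H<100)&(S>60),(304,244),.034))
g=(H>45)&(H<90)&(S>90)&(V>60)
print("t3",rect(c,g,(204,139),.012))
cl=(H<15)&(S>110)&(V>120)
print("t3clay",rect(c,cl,(225,140),.012))
for r in range(228,292,2): print(r,[im[r,x].tolist() for x in(300,)],end=" ")
sl=px2w(c,[(307,258),(307,283)],.030);print(sl)
D=pickle.load(open("d0.pkl","rb"))["top"];im=D["img"];hsv=cv2.cvtColor(im,cv2.COLOR_RGB2HSV);H,S,V=[hsv[...,i].astype(int) for i in range(3)]
g=(H>40)&(H<90)&(S>35)
print(rect(D,g,(360,280),.012),rect(D,g,(416,285),.012),rect(D,g&(V>150),(386,257),.012))
cl=(H<15)&(S>110)&(V>110)
for s in((361,290),(418,296),(385,248),(188,280)):
  try: print("clay",rect(D,cl,s,.012))
  except Exception as e: print(e)
E
```

```text
[(284, [16, 39, 124]), (287, [15, 47, 129]), (290, [17, 74, 192]), (293, [18, 75, 215]), (296, [19, 81, 217]), (299, [18, 68, 204]), (302, [17, 44, 155]), (305, [15, 37, 151]), (308, [15, 42, 147]), (311, [16, 40, 135]), (314, [16, 46, 127]), (317, [16, 58, 131]), (320, [18, 79, 188]), (323, [18, 77, 213]), (326, [19, 81, 213]), (329, [19, 75, 204]), (332, [17, 56, 163]), (335, [17, 50, 163])]
135 [-1.26758684e-01  5.67752979e+02] x at y=300 529.7253735602513 0.3053247562238917
135 [-1.24512079e-01  6.01260052e+02] x at y=300 563.9064286574538 0.526154546417138
light (array([523.4, 437.2,  42.4,  34.4,   6.7]), array([305.5,  18.2]), array([523.2, 437.6]))
dark (array([553.7, 190.6,  35.5,  27. ,   6.4]), array([303.1, 244.4]), array([553.7, 190.1]))Traceback (most recent call last):
  File "<stdin>", line 18, in <module>
  File "h.py", line 20, in rect
    p,_=comp(m,seed); w=px2w(c,p,z)[:,:2]
        ~~~~^^^^^^^^
  File "h.py", line 17, in comp
    i=min([i for i in range(1,n) if s[i,4]>30],key=lambda i:np.hypot(*(ce[i]-seed)))
ValueError: min() iterable argument is empty
```

```bash
python3 - <<'E'
from h import *
import pickle
c=pickle.load(open("w1.pkl","rb"));im=c["img"];hsv=cv2.cvtColor(im,cv2.COLOR_RGB2HSV)
H,S,V=[hsv[...,i].astype(int) for i in range(3)]
print(hsv[139,204],hsv[145,225],"slotrows",[(r,im[r,306].tolist()) for r in range(250,292,3)])
g=(abs(H-hsv[139,204,0].astype(int))<15)&(S>50)
print("t3",rect(c,g,(204,139),.012))
sl=px2w(c,[(307,258),(307,283)],.030);print(sl)
D=pickle.load(open("d0.pkl","rb"))["top"];im=D["img"];hsv=cv2.cvtColor(im,cv2.COLOR_RGB2HSV);H,S,V=[hsv[...,i].astype(int) for i in range(3)]
print(hsv[280,360],hsv[285,416],hsv[258,386],hsv[290,361],hsv[248,385],hsv[270,370])
g=(H>38)&(H<95)&(S>40)
for s in((360,280),(416,285),(386,257),(188,288)): print(rect(D,g,s,.012))
cl=(H<14)&(S>85)
for s in((361,290),(418,296),(385,248),(188,280)): print("clay",rect(D,cl,s,.012))
E
```

```text
[ 66  84 161] [ 13  99 203] slotrows [(250, [18, 46, 34]), (253, [22, 46, 38]), (256, [85, 89, 89]), (259, [175, 172, 176]), (262, [206, 197, 200]), (265, [196, 166, 146]), (268, [197, 152, 109]), (271, [184, 154, 137]), (274, [161, 155, 159]), (277, [188, 184, 190]), (280, [215, 212, 217]), (283, [212, 208, 212]), (286, [171, 162, 157]), (289, [142, 125, 108])]
t3 (array([419.2, 303.2,  36.5,  31.3,   1.7]), array([202.9, 138.8]), array([418.9, 303.2]))
[[0.56175626 0.17047777 0.03      ]
 [0.56682902 0.13458337 0.03      ]]
[ 73 127  86] [ 60  63 166] [ 47  41 185] [ 14 121  76] [19 76 27] [ 12  22 115]
(array([ 433.4, -196.4,   38.4,   31.8,    6. ]), array([359.6, 280.2]), array([ 433.2, -196.2]))
(array([ 418.1, -359.1,   39.9,   34.3,   11.1]), array([416. , 285.4]), array([ 417.9, -359.1]))
(array([ 433.4, -196.4,   38.4,   31.8,    6. ]), array([359.6, 280.2]), array([ 433.2, -196.2]))
(array([414.9, 307.5,  38. ,  32.2,   0.5]), array([188.1, 287.7]), array([414.5, 305.8]))
clay (array([ 404.9, -198.3,   32. ,   11.5,   89.8]), array([360.6, 289.8]), array([ 405.6, -198.4]))
clay (array([ 391.5, -363.6,   11.1,   33.4,   13.8]), array([417.9, 294.4]), array([ 391.9, -363.6]))
clay (array([ 528.2, -270.9,   32.2,    8.8,   89.7]), array([384.9, 247.7]), array([ 527.5, -272.1]))
clay (array([442.6, 306.3,  29.4,  11.6,  89.6]), array([188.3, 278.4]), array([441.5, 305.5]))
```

Call:
{"api": "jog_arm", "payload": {"deltas": [[-0.023,0.011,-0.03,0,0,-0.024,1],[-0.023,0.011,-0.03,0,0,-0.024,1],[-0.023,0.011,-0.03,0,0,-0.024,1],[-0.022,0.011,-0.03,0,0,-0.023,1],[0,0,-0.02,0,0,0,0.85],[0,0,0,0,0,0,0.85],[0,0,0,0,0,0,0.85]]}}

```text
t: 1.9
eef_pos: [0.4248, 0.3036, 0.1136]
tool_rot: [0.0, 0.7, 0.714, -0.0]
contact_force: [1.1, 0.5, 1.5]
gripper_width: 0.849
grasp_force: 0.0
```

```bash
python3 - <<'E'
from h import *
c=cam("wrist");save(c,"w2.png")
o=bot.get_obs();print(o["t"],o["q"].round(3),o["eef_pos"].round(4),o["tool_rot"].round(4),c["eye"],np.abs(o["joint_vel"]).max())
im=c["img"];hsv=cv2.cvtColor(im,cv2.COLOR_RGB2HSV);H,S,V=[hsv[...,i].astype(int) for i in range(3)]
g=(H>40)&(H<90)&(S>50)
print(rect(c,g,(270,310),.012))
cl=(H<15)&(S>80)
print(rect(c,cl,(310,310),.012))
E
```

```text
1.95 [-1.01   0.43   0.336  2.056 -0.218  0.688 -0.513] [0.4255 0.3038 0.1143] [2.000e-04 6.999e-01 7.142e-01 7.000e-04] [0.42380461 0.37614512 0.23467892] 0.013928052838007306
(array([416.4, 305.8,  39.2,  33.3,   3.1]), array([268.3, 215.8]), array([416.4, 306. ]))
(array([442.9, 307.7,  12.3,  33.9,   4.8]), array([301.8, 213.9]), array([442.8, 308.1]))
```

View pics/w2.png

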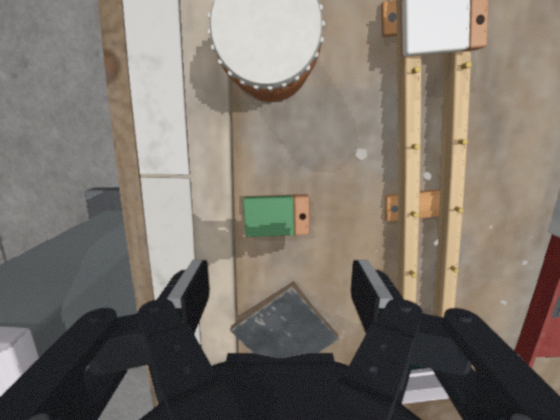

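Call:
{"api": "jog_arm", "payload": {"deltas": [[-0.002,0.0025,-0.03,0,0,0.044,0.8],[0,0,-0.03,0,0,0,0.8],[0,0,-0.02,0,0,0,0.8],[0,0,-0.006,0,0,0,0.8],[0,0,0,0,0,0,0.8]]}}

```text
t: 2.45
eef_pos: [0.4232, 0.3061, 0.0278]
tool_rot: [0.0, 0.684, 0.729, 0.0]
contact_force: [-0.3, 0.4, 0.0]
gripper_width: 0.796
grasp_force: 0.0
```

```bash
python3 - <<'E'
from h import *
c=cam("side");save(c,"s2.png")
c=cam("wrist");import pickle;pickle.dump(c,open("w3.pkl","wb"))
o=bot.get_obs();print(o["t"],o["eef_pos"].round(4),o["tool_rot"].round(4),o["contact_force"])
# rack from w2
c=dict(c);im=cv2.imread("pics/w2.png")[:,:,::-1].copy()
c["eye"]=[0.42380461,0.37614512,0.23467892]
# attitude differs from w3 only by the small yaw
T=R.from_quat(np.array([0.6999,0.7142,7e-4,2e-4])).as_matrix();q=o["tool_rot"];T2=R.from_quat(np.array(q)[[1,2,3,0]]).as_matrix()
c["attitude"]=T@T2.T@rot(c)
for z in(.0285,):print(px2w(c,[(417,70),(413,146),(412,213),(409,273),(465,65),(461,141),(457,209),(453,268)],z).round(4))
E
```

```text
2.55 [0.4235 0.3067 0.0286] [1.000e-04 6.840e-01 7.295e-01 1.200e-03] [-0.12598563  1.2237907   0.24831323]
[[0.5126 0.4126 0.0285]
 [0.5165 0.364  0.0285]
 [0.5229 0.3157 0.0285]
 [0.5283 0.2664 0.0285]
 [0.5443 0.4172 0.0285]
 [0.5502 0.3685 0.0285]
 [0.5567 0.3195 0.0285]
 [0.5633 0.2711 0.0285]]
```

Call:
{"api": "jog_arm", "payload": {"deltas": [[0,0,-0.004,0,0,0,0.8],[0,0,-0.0035,0,0,0,0.8],[0,0,0,0,0,0,0.5],[0,0,0,0,0,0,0.3],[0,0,0,0,0,0,0.3],[0,0,0,0,0,0,0.3]], "newtons": 40}}

```text
t: 3.15
eef_pos: [0.4225, 0.3063, 0.0201]
tool_rot: [-0.0, 0.684, 0.73, 0.0]
contact_force: [-0.1, -0.2, 3.0]
gripper_width: 0.6
grasp_force: 42.0
```

```bash
python3 - <<'E'
from h import *
c=cam("wrist");save(c,"w4.png")
o=bot.get_obs();print(o["t"],o["eef_pos"].round(4),o["tool_rot"].round(4),o["contact_force"],o["gripper_width"],o["grasp_force"])
E
```

```text
3.2 [0.4225 0.3063 0.02  ] [-0.000e+00  6.838e-01  7.297e-01  1.000e-04] [-1.15788889 -1.04612225  3.69071371] 0.5968508178205726 42.0597767829895
```

Call:
{"api": "jog_arm", "payload": {"deltas": [[0,0,0.02,0,0,0,0.3],[0,0,0.04,0,0,0,0.3],[0.03,-0.003,0.03,0,0,0.02,0.3],[0.04,-0.005,0,0,0,0.02,0.3],[0.04,-0.005,0,0,0,0.017,0.3],[0.012,-0.001,0,0,0,0,0.3],[0,0,0,0,0,0,0.3],[0,0,0,0,0,0,0.3],[0,0,0,0,0,0,0.3]]}}

```text
t: 4.1
eef_pos: [0.5423, 0.2929, 0.1092]
tool_rot: [-0.001, 0.662, 0.749, -0.001]
contact_force: [-0.4, -0.1, -0.2]
gripper_width: 0.599
grasp_force: 42.0
```

```bash
python3 - <<'E'
from h import *
import pickle
c=cam("wrist");save(c,"w5.png");pickle.dump(c,open("w5.pkl","wb"))
o=bot.get_obs();print(o["t"],o["eef_pos"].round(4),o["tool_rot"].round(4),o["contact_force"],o["gripper_width"],np.abs(o["joint_vel"]).max(),c["eye"])
E
```

```text
4.15 [0.5425 0.2929 0.1094] [-6.000e-04  6.620e-01  7.495e-01 -6.000e-04] [-0.80652762  1.17085957 -0.97701721] 0.5919505267519674 0.005856690018945852 [0.53400376 0.36483936 0.23028523]
```

View pics/w5.png

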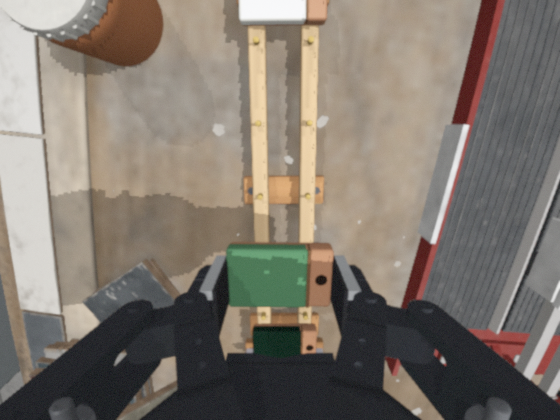

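```bash
python3 - <<'E'
from h import *
import pickle
c=pickle.load(open("w5.pkl","rb"))
a=px2w(c,[(256,41),(258,124),(261,196),(263,315)],.0285)[:,:2]*1000
b=px2w(c,[(312,42),(309,123),(307,195),(305,315)],.0285)[:,:2]*1000
m=(a+b)/2;print(a.round(1),b.round(1),m.round(1))
ry=np.array([100,50,0,-100]);fx=np.polyfit(ry,m[:,0],1);fy=np.polyfit(ry,m[:,1],1);print(fx,fy)
for y in(75,25,-25,-75,-164):print(y,np.polyval(fx,y).round(1),np.polyval(fy,y).round(1))
hsv=cv2.cvtColor(c["img"],cv2.COLOR_RGB2HSV);H,S,V=[hsv[...,i].astype(int) for i in range(3)]
print(rect(c,(H>40)&(H<90)&(S>50),(268,275),.101))
print(px2w(c,[(332,246),(332,305)],.101))
E
```

```text
[[513.  412.2]
 [519.5 363. ]
 [526.6 314.9]
 [538.5 217.4]] [[547.3 415.9]
 [552.7 367.8]
 [558.6 319.6]
 [572.  221.6]] [[530.2 414.1]
 [536.1 365.4]
 [542.6 317.2]
 [555.2 219.5]]
[-1.25773788e-01  5.42587843e+02] [  0.97266201 316.90080992]
75 533.2 389.9
25 539.4 341.2
-25 545.7 292.6
-75 552.0 244.0
-164 563.2 157.4
(array([536. , 292.7,  39.5,  34.4,   6. ]), array([266.4, 275. ]), array([536.1, 293.4]))
[[0.56528214 0.31276293 0.101     ]
 [0.571088   0.28065978 0.101     ]]
```

The tile is held square over bay -25; pins show at (256,41), (258,124) and (261,196) on the left rail. Lowering it with a small correction.

Call:
{"api": "jog_arm", "payload": {"deltas": [[0.0033,-0.0014,-0.02,0,0,0.003,0.3],[0,0,-0.03,0,0,0,0.3],[0,0,-0.011,0,0,0,0.3],[0,0,-0.004,0,0,0,0.3],[0,0,-0.002,0,0,0,0.3],[0,0,0,0,0,0,0.3],[0,0,0,0,0,0,0.3]]}}

```text
t: 4.85
eef_pos: [0.5483, 0.2912, 0.0438]
tool_rot: [0.0, 0.662, 0.75, 0.001]
contact_force: [1.1, 0.3, -0.3]
gripper_width: 0.6
grasp_force: 42.0
```

Call:
{"api": "jog_arm", "payload": {"deltas": [[-0.0015,0.0005,-0.001,0,0,0,0.3],[0,0,-0.001,0,0,0,0.3],[0,0,0,0,0,0,0.3],[0,0,0,0,0,0,0.3]]}}

```text
t: 5.25
eef_pos: [0.5464, 0.2917, 0.0421]
tool_rot: [-0.0, 0.662, 0.75, 0.001]
contact_force: [-2.4, -1.1, 8.3]
gripper_width: 0.595
grasp_force: 42.9
```

Call:
{"api": "jog_arm", "payload": {"deltas": [[0,0,0,0,0,0,0.75],[0,0,0,0,0,0,0.8],[0,0,0.03,0,0,0,0.85],[0,0,0.045,0,0,0,0.85],[-0.003,-0.03,0.035,0,0,-0.01,0.85],[-0.003,-0.044,0,0,0,-0.01,0.85],[-0.003,-0.044,0,0,0,-0.01,0.85],[-0.003,-0.044,0,0,0,-0.01,0.85],[-0.003,-0.044,0,0,0,-0.01,0.85],[-0.003,-0.044,0,0,0,-0.01,0.85]]}}

```text
t: 6.25
eef_pos: [0.5279, 0.0397, 0.1509]
tool_rot: [0.0, 0.684, 0.73, 0.0]
contact_force: [0.6, 0.7, 0.2]
gripper_width: 0.848
grasp_force: 0.0
```

Call:
{"api": "jog_arm", "payload": {"deltas": [[-0.003,-0.044,0,0,0,-0.01,0.85],[-0.003,-0.044,0,0,0,-0.01,0.85],[-0.003,-0.044,0,0,0,-0.01,0.85],[-0.003,-0.044,0,0,0,-0.01,0.85],[-0.003,-0.044,0,0,0,-0.01,0.85],[-0.003,-0.044,0,0,0,-0.01,0.85],[-0.003,-0.044,-0.02,0,0,-0.005,0.85],[0,-0.006,-0.02,0,0,0,0.85],[0,0,0,0,0,0,0.85],[0,0,0,0,0,0,0.85]]}}

```text
t: 7.25
eef_pos: [0.5071, -0.2718, 0.1106]
tool_rot: [-0.001, 0.707, 0.707, -0.0]
contact_force: [0.5, 0.0, 1.2]
gripper_width: 0.847
grasp_force: 0.0
```

```bash
cat >> h.py <<'E'
def look(name):
    import pickle
    c=cam("wrist");save(c,name+".png");pickle.dump(c,open(name+".pkl","wb"))
    o=bot.get_obs();q=o["tool_rot"];print(o["t"],"tcp",o["eef_pos"].round(4),"yaw",round(float(np.degrees(2*np.arctan2(q[2],q[1]))-90),2),"F",o["contact_force"].round(1),"w",round(o["gripper_width"],3),"q7",o["q"].round(2),"v",np.abs(o["joint_vel"]).max().round(3))
    hsv=cv2.cvtColor(c["img"],cv2.COLOR_RGB2HSV);return c,*[hsv[...,i].astype(int) for i in range(3)]
E
python3 - <<'E'
from h import *
c,H,S,V=look("w6")
g=(H>35)&(H<95)&(S>35)
n,l,s,ce=cv2.connectedComponentsWithStats(g.astype(np.uint8))
for i in range(1,n):
    if s[i,4]>300: print(s[i],ce[i].round(),rect(c,g,ce[i],.012))
g=(H<15)&(S>80)
n,l,s,ce=cv2.connectedComponentsWithStats(g.astype(np.uint8))
for i in range(1,n):
    if s[i,4]>200: print("clay",s[i],ce[i].round(),rect(c,g,ce[i],.012))
E
```

```text
7.3 tcp [ 0.5078 -0.2714  0.1113] yaw 0.09 F [ 0.1 -0.4  0.7] w 0.847 q7 [ 0.06  0.52  0.42  1.94 -0.31  0.75  0.66] v 0.014
[ 148   97   62   52 2526] [179. 122.] (array([ 435.1, -198.1,   40.2,   32. ,    6.5]), array([179. , 122.3]), array([ 435.2, -197.8]))
[538 213  22  25 377] [550. 225.] (array([ 729.9, -276.3,   18.6,   18.1,   19.1]), array([549.8, 225.3]), array([ 730.6, -276.2]))
clay [131 104  25  47 717] [143. 127.] (array([ 408.5, -201.3,   11.9,   32.5,    6.5]), array([143. , 127.2]), array([ 408.5, -200.9]))
clay [298 201  16  40 571] [306. 220.] (array([ 528.1, -272.2,   11.6,   32.6,    1.9]), array([305.7, 220.1]), array([ 528.1, -271.7]))
clay [ 266  316   71   45 2266] [300. 338.] (array([ 528.1, -383.7,   47.2,   64.9,   87.3]), array([299.9, 338.4]), array([ 526. , -384.2]))
```

View pics/w6.png

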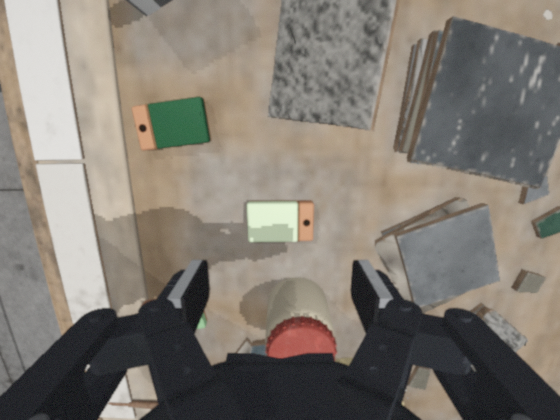

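Call:
{"api": "jog_arm", "payload": {"deltas": [[0,-0.0012,-0.035,0,0,0.025,0.8],[0,0,-0.035,0,0,0,0.8],[0,0,-0.015,0,0,0,0.8],[0,0,-0.004,0,0,0,0.8],[0,0,-0.002,0,0,0,0.8],[0,0,0,0,0,0,0.5],[0,0,0,0,0,0,0.3],[0,0,0,0,0,0,0.3],[0,0,0,0,0,0,0.3]]}}

```text
t: 8.2
eef_pos: [0.5083, -0.2744, 0.0214]
tool_rot: [0.001, 0.698, 0.716, 0.001]
contact_force: [-0.6, 1.2, 8.5]
gripper_width: 0.59
grasp_force: 42.5
```

Call:
{"api": "jog_arm", "payload": {"deltas": [[0,0,0.02,0,0,0,0.3],[0,0,0.045,0,0,0,0.3],[0,0,0.045,0,0,0,0.3],[0.002,0.03,0.02,0,0,0,0.3],[0.002,0.045,0,0,0,0.008,0.3],[0.002,0.045,0,0,0,0.008,0.3],[0.002,0.045,0,0,0,0.008,0.3],[0.002,0.045,0,0,0,0.008,0.3],[0.002,0.045,0,0,0,0.008,0.3],[0.002,0.045,0,0,0,0.008,0.3]]}}

```text
t: 9.2
eef_pos: [0.5211, 0.0279, 0.1506]
tool_rot: [0.0, 0.681, 0.732, 0.001]
contact_force: [1.0, 0.7, -0.1]
gripper_width: 0.597
grasp_force: 42.0
```

Call:
{"api": "jog_arm", "payload": {"deltas": [[0.002,0.045,0,0,0,0.008,0.3],[0.002,0.045,0,0,0,0.008,0.3],[0.002,0.045,0,0,0,0.008,0.3],[0.002,0.045,0,0,0,0.008,0.3],[0.002,0.045,0,0,0,0.008,0.3],[0.002,0.045,0,0,0,0.008,0.3],[0.001,0.045,0,0,0,0.008,0.3],[0,0.045,-0.02,0,0,0.004,0.3],[0,0.005,-0.02,0,0,0,0.3],[0,0,0,0,0,0,0.3]]}}

```text
t: 10.2
eef_pos: [0.5316, 0.3924, 0.1073]
tool_rot: [-0.001, 0.657, 0.754, -0.002]
contact_force: [-0.5, -1.2, -1.1]
gripper_width: 0.593
grasp_force: 41.9
```

Call:
{"api": "jog_arm", "payload": {"deltas": [[0,0,0,0,0,0,0.3],[0,0,0,0,0,0,0.3]]}}

```text
t: 10.4
eef_pos: [0.5356, 0.3894, 0.1113]
tool_rot: [0.001, 0.66, 0.752, 0.001]
contact_force: [0.4, -0.3, -0.3]
gripper_width: 0.596
grasp_force: 41.9
```

```bash
python3 - <<'E'
from h import *
c,H,S,V=look("w7")
g=(H>35)&(H<95)&(S>35)
n,l,s,ce=cv2.connectedComponentsWithStats(g.astype(np.uint8))
for i in range(1,n):
    if s[i,4]>300: print(s[i],ce[i].round(),rect(c,g,ce[i],.102))
E
```

```text
10.45 tcp [0.5356 0.3896 0.1114] yaw 7.46 F [ 1.1  0.4 -1.3] w 0.593 q7 [-0.94  0.62  0.31  1.72 -0.24  0.84 -0.39] v 0.008
[ 226  241   81   62 3347] [264. 274.] (array([529. , 390.7,  39.5,  33.6,   7.5]), array([264.4, 274.5]), array([528.4, 389.4]))
[ 245  322   49   37 1689] [270. 339.] (array([535.4, 350.4,  26. ,  23.7,   7.4]), array([269.7, 339.1]), array([535.7, 351.2]))
```

View pics/w7.png

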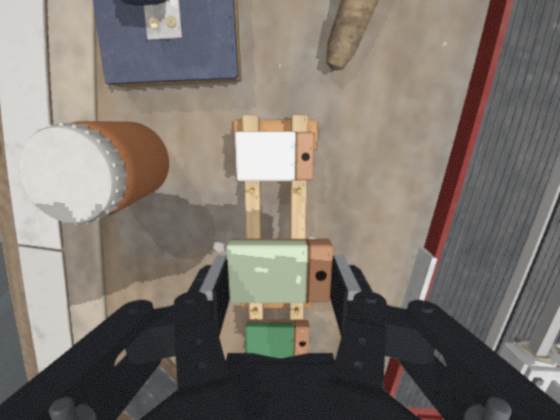

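```bash
python3 - <<'E'
from h import *
import pickle
c=pickle.load(open("w7.pkl","rb"))
hsv=cv2.cvtColor(c["img"],cv2.COLOR_RGB2HSV);H,S,V=[hsv[...,i].astype(int) for i in range(3)]
print(px2w(c,[(251,190),(298,190),(257,311),(296,311)],.0285)[:,:2].round(4))
print("light",rect(c,(V>190)&(S<40),(265,156),.034))
print("t3",rect(c,(H>40)&(H<90)&(S>50),(270,339),.034))
E
```

```text
[[0.5125 0.4142]
 [0.5454 0.4185]
 [0.5274 0.3156]
 [0.5586 0.3196]]
light (array([519.7, 439.6,  39.1,  32.3,   7.4]), array([265. , 155.6]), array([519.7, 439.8]))
t3 (array([540.3, 292.6,  39.3,  36.1,   7.5]), array([269.8, 338.9]), array([540.6, 294. ]))
```

Call:
{"api": "jog_arm", "payload": {"deltas": [[-0.0025,0.0003,-0.02,0,0,0,0.3],[0,0,-0.03,0,0,0,0.3],[0,0,-0.011,0,0,0,0.3],[0,0,-0.004,0,0,0,0.3],[0,0,-0.001,0,0,0,0.3],[0,0,0,0,0,0,0.3],[0,0,0,0,0,0,0.3],[0,0,0,0,0,0,0.3]]}}

```text
t: 11.25
eef_pos: [0.5322, 0.3918, 0.0447]
tool_rot: [0.0, 0.659, 0.753, 0.001]
contact_force: [-0.4, -0.1, -0.6]
gripper_width: 0.591
grasp_force: 41.9
```

Call:
{"api": "jog_arm", "payload": {"deltas": [[0,-0.002,-0.001,0,0,0,0.3],[0,0,-0.001,0,0,0,0.3],[0,0,0,0,0,0,0.3],[0,0,0,0,0,0,0.3]]}}

```text
t: 11.65
eef_pos: [0.532, 0.39, 0.0434]
tool_rot: [-0.0, 0.659, 0.753, 0.001]
contact_force: [-3.7, -1.1, 10.7]
gripper_width: 0.593
grasp_force: 43.1
```

Call:
{"api": "jog_arm", "payload": {"deltas": [[0,0,0,0,0,0,0.75],[0,0,0,0,0,0,0.8],[0,0,0.03,0,0,0,0.85],[0,0,0.045,0,0,0,0.85],[0,-0.02,0.035,0,0,-0.14,0.85],[0,-0.043,0,0,0,-0.14,0.85],[0,-0.043,0,0,0,-0.14,0.85],[0,-0.043,0,0,0,-0.14,0.85],[0,-0.043,0,0,0,-0.14,0.85],[0,-0.043,0,0,0,-0.14,0.85]]}}

```text
t: 12.65
eef_pos: [0.5314, 0.1527, 0.1518]
tool_rot: [-0.0, 0.909, 0.416, 0.0]
contact_force: [1.2, -0.2, 0.0]
gripper_width: 0.852
grasp_force: 0.0
```

Call:
{"api": "jog_arm", "payload": {"deltas": [[0,-0.043,0,0,0,-0.14,0.85],[0,-0.043,0,0,0,-0.14,0.85],[0,-0.043,0,0,0,-0.14,0.85],[0,-0.043,0,0,0,-0.14,0.85],[0,-0.043,0,0,0,-0.14,0.85],[-0.02,-0.043,0,0,0,-0.14,0.85],[-0.02,-0.043,0,0,0,-0.14,0.85],[-0.02,-0.043,0,0,0,-0.14,0.85],[-0.02,-0.043,0,0,0,-0.14,0.85],[-0.02,-0.043,0,0,0,-0.14,0.85]]}}

```text
t: 13.65
eef_pos: [0.4307, -0.277, 0.1519]
tool_rot: [-0.0, 0.964, -0.268, 0.0]
contact_force: [1.5, 0.6, 0.9]
gripper_width: 0.851
grasp_force: 0.0
```

Call:
{"api": "jog_arm", "payload": {"deltas": [[-0.02,-0.043,0,0,0,-0.14,0.85],[0,-0.042,0,0,0,-0.14,0.85],[0,0,0,0,0,-0.14,0.85],[0,0,0,0,0,-0.14,0.85],[0,0,0,0,0,-0.14,0.85],[0,0,0,0,0,-0.14,0.85],[0,0,-0.02,0,0,-0.02,0.85],[0,0,-0.02,0,0,0,0.85],[0,0,0,0,0,0,0.85],[0,0,0,0,0,0,0.85]]}}

```text
t: 14.65
eef_pos: [0.4115, -0.3607, 0.112]
tool_rot: [0.0, 0.766, -0.643, -0.0]
contact_force: [-0.6, -0.0, 1.2]
gripper_width: 0.851
grasp_force: 0.0
```

```bash
python3 - <<'E'
from h import *
c,H,S,V=look("w8")
g=(H>35)&(H<95)&(S>35)
n,l,s,ce=cv2.connectedComponentsWithStats(g.astype(np.uint8))
for i in range(1,n):
    if s[i,4]>300: print(s[i],ce[i].round(),rect(c,g,ce[i],.012))
g=(H<15)&(S>80)
n,l,s,ce=cv2.connectedComponentsWithStats(g.astype(np.uint8))
for i in range(1,n):
    if s[i,4]>200: print("clay",s[i],ce[i].round(),rect(c,g,ce[i],.012))
E
```

```text
14.7 tcp [ 0.4118 -0.361   0.1125] yaw -170.01 F [ 0.  -0.4 -0.3] w 0.853 q7 [-0.15  0.73  1.07  2.03 -0.84  0.91 -1.58] v 0.009
[ 245  200   52   42 2033] [271. 221.] (array([ 418.9, -361.5,   39.5,   33.8,   11.3]), array([271. , 220.7]), array([ 419. , -361.7]))
clay [ 217   45  128   37 1267] [283.  64.] (array([ 430.6, -475.3,   10.7,   89.2,   89.3]), array([283.2,  63.9]), array([ 429.4, -475. ]))
clay [  64  193   83   78 4915] [104. 231.] (array([ 550.9, -327.8,   68.9,   66.7,    4.6]), array([104.5, 231.3]), array([ 550.9, -328.9]))
clay [296 198  17  43 593] [304. 219.] (array([ 393.2, -367.4,   12.3,   34.9,   12.8]), array([304.4, 218.6]), array([ 393.3, -368. ]))
```

Call:
{"api": "jog_arm", "payload": {"deltas": [[0.001,-0.002,-0.035,0,0,0.035,0.8],[0,0,-0.035,0,0,0,0.8],[0,0,-0.01,0,0,0,0.8],[0,0,-0.004,0,0,0,0.8],[0,0,0,0,0,0,0.8]]}}

```text
t: 15.2
eef_pos: [0.413, -0.3632, 0.0288]
tool_rot: [0.0, 0.777, -0.629, 0.001]
contact_force: [-0.5, 0.2, 0.7]
gripper_width: 0.797
grasp_force: 0.0
```

```bash
python3 - <<'E'
from h import *
c,H,S,V=look("w9")
E
```

```text
15.25 tcp [ 0.4132 -0.3634  0.0291] yaw -168.0 F [ 0.3  0.3 -0.6] w 0.797 q7 [-0.04  0.83  0.9   2.05 -0.98  0.77 -1.45] v 0.007
```

View pics/w9.png

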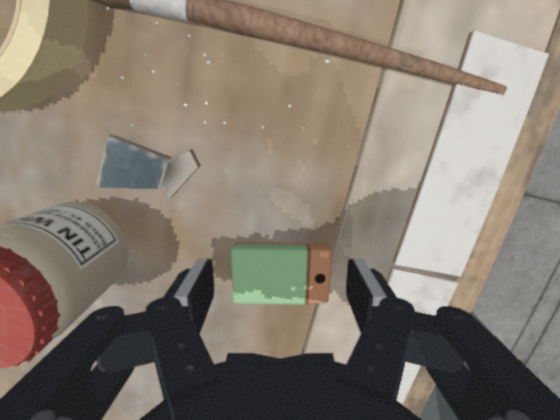

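The tile is centred between the fingers, clay end on the right, jar clear at the left. The strip is flush. Grasping.

Call:
{"api": "jog_arm", "payload": {"deltas": [[0,0,-0.004,0,0,0,0.8],[0,0,-0.0035,0,0,0,0.8],[0,0,0,0,0,0,0.5],[0,0,0,0,0,0,0.3],[0,0,0,0,0,0,0.3],[0,0,0,0,0,0,0.3]]}}

```text
t: 15.85
eef_pos: [0.4128, -0.3627, 0.0206]
tool_rot: [-0.0, 0.777, -0.629, 0.0]
contact_force: [-0.1, 0.9, 3.9]
gripper_width: 0.593
grasp_force: 41.8
```

Call:
{"api": "jog_arm", "payload": {"deltas": [[0,0,0.02,0,0,0,0.3],[0,0,0.045,0,0,0,0.3],[0,0,0.045,0,0,0,0.3],[0.01,0.01,0.02,0,0,0.14,0.3],[0.02,0.04,0,0,0,0.14,0.3],[0.02,0.04,0,0,0,0.14,0.3],[0.02,0.04,0,0,0,0.14,0.3],[0.02,0.04,0,0,0,0.14,0.3],[0.02,0.04,0,0,0,0.14,0.3],[0.0168,0.04,0,0,0,0.14,0.3]]}}

```text
t: 16.85
eef_pos: [0.5403, -0.1106, 0.1503]
tool_rot: [0.0, 0.982, -0.186, 0.0]
contact_force: [1.1, -0.5, -1.3]
gripper_width: 0.592
grasp_force: 42.0
```

Call:
{"api": "jog_arm", "payload": {"deltas": [[0,0.04,0,0,0,0.14,0.3],[0,0.04,0,0,0,0.14,0.3],[0,0.04,0,0,0,0.14,0.3],[0,0.04,0,0,0,0.14,0.3],[0,0.04,0,0,0,0.14,0.3],[0,0.04,0,0,0,0.14,0.3],[0,0.04,0,0,0,0.14,0.3],[0,0.04,0,0,0,0.14,0.3],[0,0.04,0,0,0,0.14,0.3],[0,0.04,0,0,0,0.14,0.3]]}}

```text
t: 17.85
eef_pos: [0.5391, 0.2889, 0.1502]
tool_rot: [0.0, 0.872, 0.49, -0.0]
contact_force: [0.4, -1.0, -0.3]
gripper_width: 0.595
grasp_force: 42.0
```

Call:
{"api": "jog_arm", "payload": {"deltas": [[0,0.04,0,0,0,0.14,0.3],[0,0.0147,0,0,0,0.14,0.3],[0,0,0,0,0,0.14,0.3],[0,0,0,0,0,0.14,0.3],[0,0,-0.02,0,0,0.121,0.3],[0,0,-0.02,0,0,0,0.3],[0,0,0,0,0,0,0.3],[0,0,0,0,0,0,0.3],[0,0,0,0,0,0,0.3]]}}

```text
t: 18.75
eef_pos: [0.5401, 0.3423, 0.1113]
tool_rot: [0.0, 0.66, 0.751, 0.001]
contact_force: [-0.9, -0.4, 0.0]
gripper_width: 0.595
grasp_force: 42.0
```

```bash
python3 - <<'E'
from h import *
c,H,S,V=look("w10")
g=(H>35)&(H<95)&(S>35)
n,l,s,ce=cv2.connectedComponentsWithStats(g.astype(np.uint8))
for i in range(1,n):
    if s[i,4]>300: print(s[i],ce[i].round(),[rect(c,g,ce[i],z) for z in(.101,.034)])
print("light",rect(c,(V>190)&(S<40),(265,100),.034))
E
```

```text
18.8 tcp [0.5402 0.3424 0.1114] yaw 7.37 F [ 0.2 -0.4  0. ] w 0.597 q7 [-0.91  0.6   0.35  1.78 -0.27  0.81 -0.31] v 0.003
[ 226  249   82   64 4900] [267. 280.] [(array([534.3, 338.1,  40.4,  35.3,   6.4]), array([266.5, 280.2]), array([534.4, 338.8])), (array([535.9, 299.3,  61.1,  53.3,   6.4]), array([266.5, 280.2]), array([536.1, 300.4]))]
light (array([519.7, 439.6,  38.7,  31. ,   7.3]), array([266.4,  79.3]), array([519.7, 439.9]))
```

View pics/w10.png

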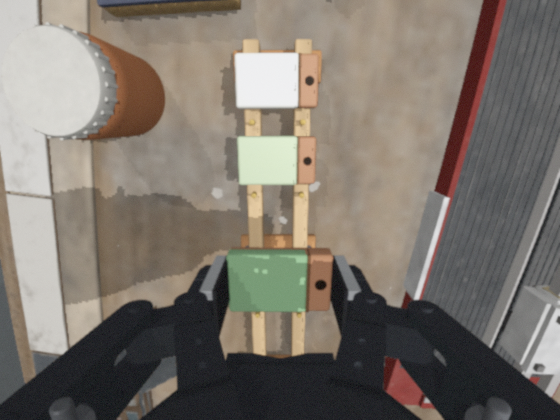

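Call:
{"api": "jog_arm", "payload": {"deltas": [[-0.001,0.003,-0.02,0,0,0,0.3],[0,0,-0.03,0,0,0,0.3],[0,0,-0.011,0,0,0,0.3],[0,0,-0.004,0,0,0,0.3],[0,0,-0.001,0,0,0,0.3],[0,0,-0.001,0,0,0,0.3],[0,0,0,0,0,0,0.3],[0,0,0,0,0,0,0.3]]}}

```text
t: 19.6
eef_pos: [0.5389, 0.3454, 0.0441]
tool_rot: [0.0, 0.66, 0.751, 0.001]
contact_force: [1.0, -0.4, -0.4]
gripper_width: 0.598
grasp_force: 42.0
```

Call:
{"api": "jog_arm", "payload": {"deltas": [[0,0,-0.001,0,0,0,0.3],[0,0,0,0,0,0,0.3],[0,0,0,0,0,0,0.3]]}}

```text
t: 19.9
eef_pos: [0.5387, 0.3453, 0.0426]
tool_rot: [0.0, 0.66, 0.751, 0.0]
contact_force: [0.6, 0.1, 2.8]
gripper_width: 0.597
grasp_force: 42.3
```

Call:
{"api": "jog_arm", "payload": {"deltas": [[0,0,-0.0005,0,0,0,0.75],[0,0,0,0,0,0,0.8],[0,0,0.03,0,0,0,0.85],[0,0,0.045,0,0,0,0.85],[0,-0.01,0.035,0,0,-0.14,0.85],[0,-0.034,0,0,0,-0.14,0.85],[0,-0.04,0,0,0,-0.14,0.85],[0,-0.04,0,0,0,-0.14,0.85],[0,-0.04,0,0,0,-0.14,0.85],[0,-0.04,0,0,0,-0.14,0.85]]}}

```text
t: 20.9
eef_pos: [0.5382, 0.1396, 0.1519]
tool_rot: [-0.0, 0.91, 0.414, 0.0]
contact_force: [0.6, -1.0, -0.1]
gripper_width: 0.852
grasp_force: 0.0
```

Call:
{"api": "jog_arm", "payload": {"deltas": [[0,-0.04,0,0,0,-0.14,0.85],[0,-0.04,0,0,0,-0.14,0.85],[0,-0.04,0,0,0,-0.14,0.85],[0,-0.04,0,0,0,-0.14,0.85],[-0.02,-0.04,0,0,0,-0.14,0.85],[-0.02,-0.04,0,0,0,-0.14,0.85],[-0.02,-0.04,0,0,0,-0.14,0.85],[-0.02,-0.04,0,0,0,-0.14,0.85],[-0.02,-0.02,0,0,0,-0.14,0.85],[-0.01,0,0,0,0,-0.14,0.85]]}}

```text
t: 21.9
eef_pos: [0.4262, -0.2022, 0.1523]
tool_rot: [0.0, 0.962, -0.273, 0.0]
contact_force: [0.0, 0.1, -0.4]
gripper_width: 0.85
grasp_force: 0.0
```

Call:
{"api": "jog_arm", "payload": {"deltas": [[0,0,0,0,0,-0.14,0.85],[0,0,0,0,0,-0.14,0.85],[0,0,0,0,0,-0.14,0.85],[0,0,0,0,0,-0.14,0.85],[0,0,0,0,0,-0.14,0.85],[0,0,-0.02,0,0,-0.14,0.85],[0,0,-0.02,0,0,-0.07,0.85],[0,0,0,0,0,0,0.85],[0,0,0,0,0,0,0.85],[0,0,0,0,0,0,0.85]]}}

```text
t: 22.9
eef_pos: [0.4289, -0.1992, 0.1126]
tool_rot: [-0.0, 0.749, -0.663, 0.001]
contact_force: [-0.3, -0.3, 0.3]
gripper_width: 0.849
grasp_force: 0.0
```

```bash
python3 - <<'E'
from h import *
c,H,S,V=look("w11")
g=(H>35)&(H<95)&(S>35)
n,l,s,ce=cv2.connectedComponentsWithStats(g.astype(np.uint8))
for i in range(1,n):
    if s[i,4]>300: print(s[i],ce[i].round(),rect(c,g,ce[i],.012))
g=(H<15)&(S>80)
n,l,s,ce=cv2.connectedComponentsWithStats(g.astype(np.uint8))
for i in range(1,n):
    if s[i,4]>200: print("clay",s[i],ce[i].round(),rect(c,g,ce[i],.012))
E
```

```text
22.95 tcp [ 0.429  -0.1992  0.1127] yaw -173.03 F [ 0.2  0.2 -0.5] w 0.855 q7 [-0.55  0.68  1.17  2.2  -0.87  0.85 -1.84] v 0.004
[ 249  203   50   40 1910] [274. 222.] (array([ 434.4, -198.9,   38.8,   32.6,    7.1]), array([273.7, 222. ]), array([ 434.4, -199.6]))
clay [297 201  19  42 641] [307. 221.] (array([ 408.8, -202.9,   14. ,   34.5,    9. ]), array([306.9, 221.4]), array([ 408.3, -203.3]))
```

Call:
{"api": "jog_arm", "payload": {"deltas": [[-0.0005,-0.0007,-0.035,0,0,0.017,0.8],[0,0,-0.035,0,0,0,0.8],[0,0,-0.015,0,0,0,0.8],[0,0,-0.005,0,0,0,0.8],[0,0,-0.0025,0,0,0,0.8],[0,0,0,0,0,0,0.5],[0,0,0,0,0,0,0.3],[0,0,0,0,0,0,0.3],[0,0,0,0,0,0,0.3]]}}

```text
t: 23.85
eef_pos: [0.4287, -0.1999, 0.0204]
tool_rot: [-0.0, 0.754, -0.657, 0.001]
contact_force: [-0.9, 0.2, 6.9]
gripper_width: 0.597
grasp_force: 42.4
```

Call:
{"api": "jog_arm", "payload": {"deltas": [[0,0,0.02,0,0,0,0.3],[0,0,0.045,0,0,0,0.3],[0,0,0.045,0,0,0,0.3],[0.01,0.01,0.02,0,0,0.14,0.3],[0.02,0.03,0,0,0,0.14,0.3],[0.02,0.03,0,0,0,0.14,0.3],[0.02,0.03,0,0,0,0.14,0.3],[0.02,0.03,0,0,0,0.14,0.3],[0.02,0.03,0,0,0,0.14,0.3],[0.0138,0.03,0,0,0,0.14,0.3]]}}

```text
t: 24.85
eef_pos: [0.553, -0.008, 0.15]
tool_rot: [-0.0, 0.975, -0.222, 0.001]
contact_force: [0.1, -0.3, -0.1]
gripper_width: 0.595
grasp_force: 42.1
```

Call:
{"api": "jog_arm", "payload": {"deltas": [[0,0.03,0,0,0,0.14,0.3],[0,0.03,0,0,0,0.14,0.3],[0,0.03,0,0,0,0.14,0.3],[0,0.03,0,0,0,0.14,0.3],[0,0.03,0,0,0,0.14,0.3],[0,0.03,0,0,0,0.14,0.3],[0,0.03,0,0,0,0.14,0.3],[0,0.03,0,0,0,0.14,0.3],[0,0.0127,0,0,0,0.14,0.3],[0,0,0,0,0,0.14,0.3]]}}

```text
t: 25.85
eef_pos: [0.5513, 0.2464, 0.1496]
tool_rot: [-0.0, 0.888, 0.46, 0.0]
contact_force: [0.6, -0.3, -0.7]
gripper_width: 0.598
grasp_force: 42.1
```

Call:
{"api": "jog_arm", "payload": {"deltas": [[0,0,0,0,0,0.14,0.3],[0,0,0,0,0,0.14,0.3],[0,0,0,0,0,0.14,0.3],[0,0,0,0,0,0.14,0.3],[0,0,-0.02,0,0,0.14,0.3],[0,0,-0.02,0,0,0.053,0.3],[0,0,0,0,0,0,0.3],[0,0,0,0,0,0,0.3],[0,0,0,0,0,0,0.3]]}}

```text
t: 26.75
eef_pos: [0.5525, 0.2433, 0.1105]
tool_rot: [0.0, 0.661, 0.751, 0.001]
contact_force: [0.3, -0.1, -0.7]
gripper_width: 0.596
grasp_force: 42.0
```

```bash
python3 - <<'E'
from h import *
c,H,S,V=look("w12")
g=(H>35)&(H<95)&(S>35)
n,l,s,ce=cv2.connectedComponentsWithStats(g.astype(np.uint8))
for i in range(1,n):
    if s[i,4]>300: print(s[i],ce[i].round(),[rect(c,g,ce[i],z) for z in(.101,.034)])
E
```

```text
26.8 tcp [0.5525 0.2433 0.1105] yaw 7.33 F [-0.3  0.1 -0.2] w 0.597 q7 [-0.8   0.55  0.38  1.87 -0.28  0.77 -0.14] v 0.006
[ 236   52   65   56 3541] [268.  80.] [(array([536.6, 331.9,  26.3,  21.2,   7.2]), array([267.7,  79.5]), array([536.6, 332. ])), (array([533.1, 340.5,  39.7,  32.1,   7.2]), array([267.7,  79.5]), array([533.1, 340.7]))]
[ 240  137   61   50 2865] [270. 161.] [(array([541.5, 298.6,  26.1,  21.4,   6.7]), array([269.9, 161.5]), array([541.5, 298.8])), (array([540.5, 290.1,  39.4,  32.4,   6.7]), array([269.9, 161.5]), array([540.5, 290.4]))]
[ 226  251   81   62 4711] [267. 281.] [(array([546.5, 239. ,  40. ,  34.5,   7.3]), array([266.5, 281.2]), array([546.8, 239.6])), (array([548.1, 199.9,  60.5,  52.2,   7.3]), array([266.5, 281.2]), array([548.5, 200.9]))]
```

View pics/w12.png

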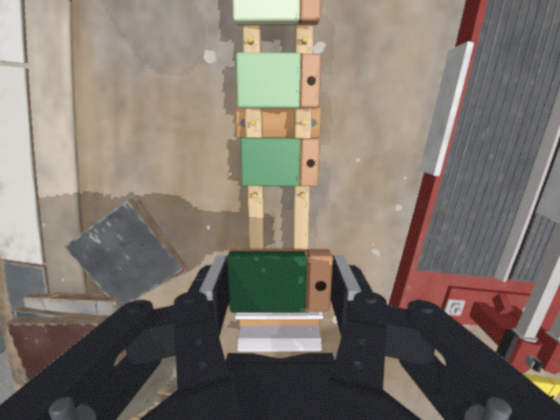

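Call:
{"api": "jog_arm", "payload": {"deltas": [[-0.0004,0.003,-0.02,0,0,0,0.3],[0,0,-0.03,0,0,0,0.3],[0,0,-0.011,0,0,0,0.3],[0,0,-0.004,0,0,0,0.3],[0,0,-0.001,0,0,0,0.3],[0,0,-0.001,0,0,0,0.3],[0,0,0,0,0,0,0.3],[0,0,0,0,0,0,0.3]]}}

```text
t: 27.6
eef_pos: [0.5519, 0.2463, 0.0431]
tool_rot: [0.0, 0.66, 0.751, 0.001]
contact_force: [-0.1, -0.3, -0.5]
gripper_width: 0.592
grasp_force: 42.1
```

Call:
{"api": "jog_arm", "payload": {"deltas": [[0,0,-0.0008,0,0,0,0.3],[0,0,0,0,0,0,0.3],[0,0,0,0,0,0,0.3]]}}

```text
t: 27.9
eef_pos: [0.5518, 0.2463, 0.0424]
tool_rot: [0.0, 0.66, 0.751, 0.001]
contact_force: [-2.0, -0.4, 5.4]
gripper_width: 0.597
grasp_force: 42.7
```

Call:
{"api": "jog_arm", "payload": {"deltas": [[0,0,0,0,0,0,0.75],[0,0,0,0,0,0,0.8],[0,0,0.03,0,0,0,0.8],[0,0,0.045,0,0,0,0.8],[0,0,0.035,0,0,0,0.8],[0,-0.039,0.02,0,0,-0.136,0.8],[0,-0.039,0,0,0,-0.136,0.8],[0,-0.039,0,0,0,-0.136,0.8],[0,-0.039,0,0,0,-0.136,0.8],[0,-0.039,0,0,0,-0.136,0.8]]}}

```text
t: 28.9
eef_pos: [0.5512, 0.0497, 0.1717]
tool_rot: [-0.0, 0.874, 0.486, 0.0]
contact_force: [0.2, 0.6, -1.2]
gripper_width: 0.8
grasp_force: 0.0
```

Call:
{"api": "jog_arm", "payload": {"deltas": [[-0.03,-0.039,0,0,0,-0.136,0.8],[-0.03,-0.039,0,0,0,-0.136,0.8],[-0.03,-0.039,0,0,0,-0.136,0.8],[-0.029,-0.04,0,0,0,-0.141,0.8],[0,0,0,0,0,0,0.6],[0,0,0,0,0,0,0.6],[0,0,0,0,0,0,0.6]]}}

```text
t: 29.6
eef_pos: [0.4333, -0.105, 0.1716]
tool_rot: [0.0, 0.972, 0.234, 0.0]
contact_force: [0.2, 0.4, 0.2]
gripper_width: 0.597
grasp_force: 0.0
```

```bash
python3 - <<'E'
from h import *
c,H,S,V=look("w13")
c2=cam("top");import pickle;pickle.dump(c2,open("t13.pkl","wb"))
E
```

```text
29.65 tcp [ 0.4334 -0.1048  0.1716] yaw -62.86 F [0.4 0.3 0.2] w 0.603 q7 [-0.63  0.28  0.86  2.2  -0.3   0.77 -0.67] v 0.006
```

View pics/w13.png

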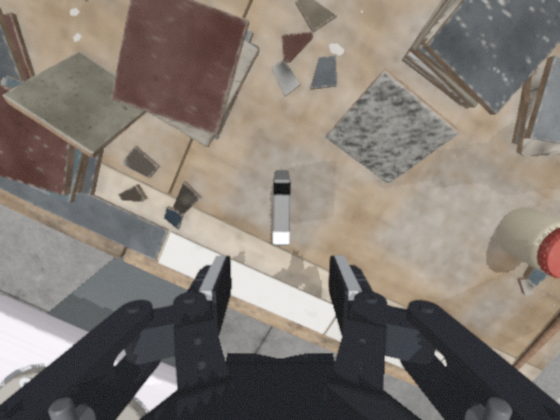

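```bash
python3 - <<'E'
from h import *
import pickle
c=pickle.load(open("w13.pkl","rb"));im=c["img"]
print([(r,im[r,282].tolist()) for r in range(162,252,3)])
print([(x,int(im[215,x].mean())) for x in range(268,298)],[(x,int(im[240,x].mean())) for x in range(268,298)])
w=px2w(c,[(282,180),(282,245),(275,245),(289,245)],.056);print(w.round(4))
w=px2w(c,[(282,169)],0);print(w.round(4))
E
```

```text
[(162, [166, 157, 146]), (165, [166, 156, 144]), (168, [160, 149, 137]), (171, [107, 106, 105]), (174, [103, 104, 102]), (177, [104, 106, 105]), (180, [151, 151, 150]), (183, [70, 69, 70]), (186, [23, 26, 27]), (189, [29, 20, 29]), (192, [24, 26, 24]), (195, [134, 133, 131]), (198, [167, 167, 167]), (201, [166, 166, 166]), (204, [167, 166, 166]), (207, [165, 166, 164]), (210, [166, 165, 164]), (213, [166, 165, 165]), (216, [165, 165, 164]), (219, [164, 164, 164]), (222, [166, 166, 165]), (225, [163, 163, 163]), (228, [163, 163, 162]), (231, [191, 190, 190]), (234, [255, 255, 255]), (237, [255, 255, 255]), (240, [255, 255, 255]), (243, [239, 240, 241]), (246, [162, 144, 124]), (249, [155, 145, 130])]
[(268, 158), (269, 146), (270, 130), (271, 117), (272, 115), (273, 126), (274, 147), (275, 161), (276, 165), (277, 165), (278, 163), (279, 163), (280, 163), (281, 165), (282, 163), (283, 164), (284, 163), (285, 163), (286, 164), (287, 160), (288, 149), (289, 137), (290, 140), (291, 147), (292, 146), (293, 143), (294, 146), (295, 145), (296, 145), (297, 146)] [(268, 143), (269, 140), (270, 132), (271, 122), (272, 165), (273, 229), (274, 253), (275, 255), (276, 255), (277, 255), (278, 255), (279, 255), (280, 255), (281, 255), (282, 255), (283, 255), (284, 255), (285, 255), (286, 255), (287, 255), (288, 241), (289, 200), (290, 166), (291, 160), (292, 159), (293, 159), (294, 157), (295, 158), (296, 159), (297, 160)]
[[ 0.4619 -0.0944  0.056 ]
 [ 0.4113 -0.1205  0.056 ]
 [ 0.4086 -0.1151  0.056 ]
 [ 0.4141 -0.1259  0.056 ]]
[[ 0.4629 -0.0945  0.    ]]
```

Call:
{"api": "jog_arm", "payload": {"deltas": [[0.0028,-0.0019,-0.04,0,0,0.002,0.6],[0,0,-0.04,0,0,0,0.6],[0,0,-0.03,0,0,0,0.6],[0,0,-0.0065,0,0,0,0.5],[0,0,0,0,0,0,0.3],[0,0,0,0,0,0,0.1],[0,0,0,0,0,0,0.0],[0,0,0,0,0,0,0.0],[0,0,0,0,0,0,0.0],[0,0,0,0,0,0,0.0]], "newtons": 70}}

```text
t: 30.7
eef_pos: [0.4362, -0.1076, 0.056]
tool_rot: [-0.0, 0.972, 0.234, 0.001]
contact_force: [-1.4, 1.2, 7.7]
gripper_width: 0.149
grasp_force: 71.2
```

Call:
{"api": "jog_arm", "payload": {"deltas": [[0,0,0.02,0,0,0,0],[0,0,0.045,0,0,0,0],[0,0,0.045,0,0,0,0],[0,0,0.035,0,0,-0.044,0],[0.018,0.037,0,0,0,-0.05,0],[0.018,0.037,0,0,0,-0.05,0],[0.018,0.037,0,0,0,-0.05,0],[0.018,0.037,0,0,0,-0.05,0],[0.018,0.037,0,0,0,-0.05,0],[0.018,0.037,0,0,0,-0.05,0]]}}

```text
t: 31.7
eef_pos: [0.5434, 0.116, 0.2002]
tool_rot: [-0.0, 0.998, 0.063, 0.0]
contact_force: [0.7, -0.7, -0.2]
gripper_width: 0.15
grasp_force: 69.8
```

Call:
{"api": "jog_arm", "payload": {"deltas": [[0.0197,0.04,0,0,0,0,0],[0,0,-0.035,0,0,0,0],[0,0,-0.035,0,0,0,0],[0,0,-0.015,0,0,0,0],[0,0,0,0,0,0,0],[0,0,0,0,0,0,0],[0,0,0,0,0,0,0]]}}

```text
t: 32.4
eef_pos: [0.564, 0.1541, 0.1168]
tool_rot: [-0.0, 0.998, 0.064, 0.001]
contact_force: [-0.6, -0.2, -0.3]
gripper_width: 0.152
grasp_force: 69.8
```

```bash
python3 - <<'E'
from h import *
c,H,S,V=look("w14")
E
```

```text
32.45 tcp [0.564  0.1542 0.1167] yaw -82.64 F [-0.5  0.9 -0.2] w 0.145 q7 [-0.94  0.62  0.77  1.93 -0.59  0.83 -1.29] v 0.005
```

View pics/w14.png

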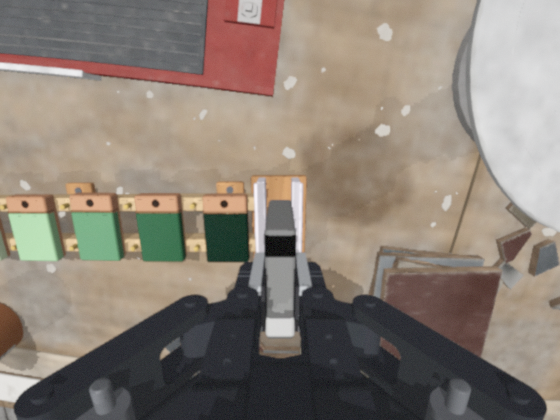

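```bash
python3 - <<'E'
from h import *
import pickle
c=pickle.load(open("w14.pkl","rb"));im=c["img"]
for r in(180,190,208,225,240,325):
    print(r,[(x,im[r,x].tolist()) for x in range(248,312,2)] if r in(190,) else [(x,int(im[r,x].mean())) for x in range(250,310,2)])
for p,z in(((279,190),.026),((280,208),.061),((280,325),.117),((280,240),.117)):
    w=px2w(c,[p,(p[0]+1,p[1])],z)[:,:2]*1000
    d=w[0]-[542.8,317.2];print(p,z,w[0].round(1),"rack xy",(d@[.9917,.1288]).round(1),(d@[-.1288,.9917]).round(1),"per px",(w[1]-w[0]).round(2))
E
```

```text
180 [(250, 130), (252, 141), (254, 150), (256, 160), (258, 179), (260, 179), (262, 179), (264, 166), (266, 152), (268, 151), (270, 148), (272, 149), (274, 150), (276, 149), (278, 155), (280, 154), (282, 155), (284, 163), (286, 168), (288, 167), (290, 164), (292, 174), (294, 183), (296, 180), (298, 176), (300, 164), (302, 161), (304, 158), (306, 130), (308, 121)]
190 [(248, [175, 157, 135]), (250, [173, 151, 126]), (252, [186, 144, 107]), (254, [231, 222, 225]), (256, [244, 240, 245]), (258, [202, 199, 204]), (260, [196, 192, 198]), (262, [200, 197, 202]), (264, [188, 183, 190]), (266, [147, 119, 103]), (268, [181, 138, 95]), (270, [192, 146, 102]), (272, [194, 148, 103]), (274, [197, 152, 105]), (276, [202, 157, 111]), (278, [203, 158, 112]), (280, [202, 155, 110]), (282, [204, 159, 113]), (284, [213, 166, 118]), (286, [215, 167, 118]), (288, [214, 166, 119]), (290, [207, 164, 128]), (292, [221, 216, 220]), (294, [225, 222, 226]), (296, [220, 217, 223]), (298, [227, 222, 228]), (300, [233, 230, 235]), (302, [205, 194, 193]), (304, [201, 157, 115]), (306, [167, 136, 107]), (308, [143,
[... 1054 characters left out ...]
, (300, 223), (302, 166), (304, 141), (306, 144), (308, 149)]
325 [(250, 47), (252, 45), (254, 36), (256, 33), (258, 41), (260, 38), (262, 50), (264, 55), (266, 182), (268, 214), (270, 215), (272, 215), (274, 216), (276, 215), (278, 216), (280, 214), (282, 215), (284, 215), (286, 215), (288, 214), (290, 215), (292, 203), (294, 134), (296, 55), (298, 56), (300, 39), (302, 41), (304, 39), (306, 41), (308, 48)]
(279, 190) 0.026 [592.2 156.7] rack xy 28.3 -165.6 per px [ 0.09 -0.73]
(280, 208) 0.061 [588.4 155.5] rack xy 24.4 -166.2 per px [ 0.08 -0.62]
(280, 325) 0.117 [545.3 150. ] rack xy -19.1 -166.2 per px [ 0.06 -0.48]
(280, 240) 0.117 [589.4 155.7] rack xy 25.4 -166.2 per px [ 0.06 -0.44]
```

The four tiles sit in order (sage, medium, deep, blackish, at cols 36–226). The slot centre is at col 278 against block col 279–280, so I'm shifting 0.7 mm and inserting.

Call:
{"api": "jog_arm", "payload": {"deltas": [[-0.0001,0.0007,-0.015,0,0,0,0],[0,0,-0.012,0,0,0,0],[0,0,-0.008,0,0,0,0],[0,0,-0.006,0,0,0,0],[0,0,-0.005,0,0,0,0],[0,0,0,0,0,0,0],[0,0,0,0,0,0,0]]}}

```text
t: 33.15
eef_pos: [0.563, 0.1548, 0.0691]
tool_rot: [0.0, 0.998, 0.064, 0.0]
contact_force: [0.6, -0.6, -0.6]
gripper_width: 0.142
grasp_force: 69.8
```

Call:
{"api": "jog_arm", "payload": {"deltas": [[0,0,-0.002,0,0,0,0],[0,0,-0.002,0,0,0,0],[0,0,-0.001,0,0,0,0],[0,0,-0.001,0,0,0,0],[0,0,0,0,0,0,0],[0,0,0,0,0,0,0]]}}

```text
t: 33.75
eef_pos: [0.5629, 0.155, 0.064]
tool_rot: [-0.001, 0.998, 0.064, -0.0]
contact_force: [-3.2, -1.0, 10.6]
gripper_width: 0.149
grasp_force: 71.5
```

Call:
{"api": "jog_arm", "payload": {"deltas": [[0,0,-0.001,0,0,0,0],[0,0,0,0,0,0,0],[0,0,0.0005,0,0,0,0.2],[0,0,0,0,0,0,0.3],[0,0,0,0,0,0,0.4],[0,0,0,0,0,0,0.4],[0,0,0.02,0,0,0,0.4],[0,0,0.04,0,0,0,0.4],[0,0,0.04,0,0,0,0.4],[0,0,0.02,0,0,0,0.4]]}}

```text
t: 34.75
eef_pos: [0.5641, 0.1547, 0.1854]
tool_rot: [-0.0, 0.998, 0.064, 0.002]
contact_force: [-0.7, -0.4, 0.3]
gripper_width: 0.402
grasp_force: 0.0
```

Call:
{"api": "jog_arm", "payload": {"deltas": [[-0.03,0,0.02,0,0,0,0.4],[-0.03,0,0.02,0,0,0,0.4],[-0.03,0,0,0,0,0,0.4],[0,0,0,0,0,0,0.4],[0,0,0,0,0,0,0.4],[0,0,0,0,0,0,0.4]]}}

```text
t: 35.35
eef_pos: [0.4736, 0.1551, 0.2226]
tool_rot: [0.0, 0.998, 0.064, 0.0]
contact_force: [-0.3, 0.3, -0.0]
gripper_width: 0.404
grasp_force: 0.0
```

```bash
python3 - <<'E'
from h import *
c,H,S,V=look("w15")
t=cam("top")["img"];s=cam("side")["img"]
a=cv2.resize(c["img"][150:330,:420],(800,343),interpolation=cv2.INTER_CUBIC)
b=cv2.resize(t[215:310,125:265],(377,256),interpolation=cv2.INTER_CUBIC);d=cv2.resize(s[130:230,180:320],(358,256),interpolation=cv2.INTER_CUBIC)
o=np.zeros((600,800,3),np.uint8);o[:343]=a;o[344:600,:377]=b;o[344:600,380:738]=d
cv2.imwrite("pics/fin.png",o[:,:,::-1])
E
```

```text
35.4 tcp [0.4737 0.1549 0.2225] yaw -82.64 F [ 0.8  0.2 -0.1] w 0.403 q7 [-1.25  0.33  0.99  2.05 -0.35  0.94 -1.51] v 0.006
```

View pics/fin.png

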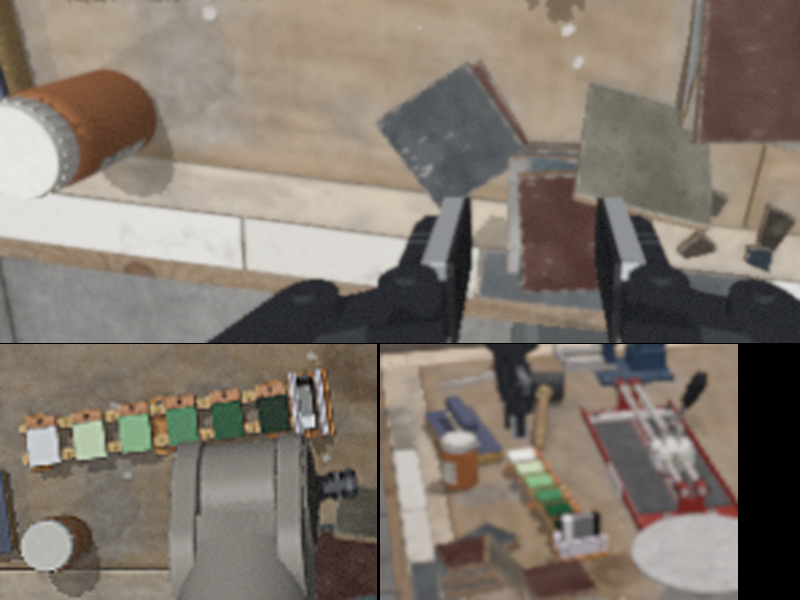

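The final picture shows the row grading evenly from light to dark. The block stands upright in the slot, the jars are where they were, and the gripper is clear.

```bash
python3 -c "
from station import bot
print(bot.hand_in())"
```

```text
the job is handed in; nothing more can be done
None
```

I handed the job in at about 35 s: the four tiles are in the rack in shade order from light to dark, the grey block stands on the slot floor, and both jars were left untouched; the verdict was not reported back.

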